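# Pump the bench clamp onto a chocolate block

### The arm

A 7-joint arm with a two-finger parallel gripper is mounted at the origin on the work surface. World frame = base frame: x ahead of the robot, y to its left, z up, the work surface at z = 0. Lengths are in m, angles in rad, forces in N, time in s.
With the tool pointing down it reaches from about 0.4 to 0.9 m from the base axis. Payload 5.5 kg.
Tool frame: the origin (TCP) lies midway between the tips of the shut fingers; the grasp point (between the pads) lies 19 mm behind it (manip.grip_depth is the distance from the TCP to the grasp point, in m); z points along the fingers, x is the direction in which the jaws open and shut, and the axes are right-handed (so a half turn about z gives the same grasp; the last joint's range is limited). The gripper opens to 92 mm and grips with 3 to 60 N. Pads are 19 mm wide; open, the fingers measure 130 mm over their backs; the gripper's body (75 mm by 190 mm) begins 47 mm behind the grasp point.
Start: joints at [-0.888, 0.501, -0.427, 1.55, 0.221, 1.138, -0.21], TCP at [0.265, 0.594, 0.189] pointing down, gripper open.
Joint ranges: [-2.88, 2.88], [-0.31, 2.03], [-1.54, 1.56], [0.2, 2.42], [-1.41, 4.55], [0.19, 2.02], [-2.57, 2.57]. Speed limits (rad/s): [2.57, 2.57, 3.14, 3.14, 3.14, 3.14, 3.14].

### API

Orientations are given as a unit quaternion [x, y, z, w].
In Python, from bench import manip, effector, viewer gives the robot as it stands. Calls block until the motion is done:
- manip.move_pose(position, orientation): joint-space move of the TCP to a pose.
- manip.servo_line(position, ori=None, vel=0.15): straight line of the TCP; ori=None keeps the orientation; vel is the mean speed in m/s.
- manip.movej(angles): joint-space move.
- effector.open_jaws() and effector.close(f_grip=None): open the fingers fully, or close them until they stop; f_grip is the grip in N (None keeps the last).
- manip.sleep(seconds).
- manip.solve_ik(position, orientation): joint angles nearest the present ones, or None.
- viewer.get_image(name): name is "scene" or "top" or "wrist"; returns the picture (420x560x3 uint8, red, green, blue); there is no depth.
- viewer.get_calibration(name): a dict with "vfov" (degrees; the focal length in pixels is half the picture's height over the tangent of half this angle, whatever the lens; pixels are square), "cx", "cy" (the principal point, pixels), "eye" and "attitude" of the camera in the world. Camera axes: x right, y down, z forward; pixel columns grow to the right and rows downward; lengths in m; the calibration is good to about 2 mm. A picture is of the moment at which its call begins: read the wrist's pose just before it. get_calibration takes no time and is no camera call; for the wrist camera it gives the pose at the moment of the call.
A pose or a line that the arm cannot do raises manip.PlanningError and nothing moves.
- manip.hand_in(): hands the job in, once; it reports no verdict.
Readings, each from a call of its own:
- manip.current_clock(): time.
- manip.current_q(): joint angles.
- manip.current_joint_velocities(): joint speeds.
- manip.current_tau(): joint torques, N m.
- manip.current_tool_pos(): TCP position.
- manip.current_tcp_rot(): TCP orientation.
- manip.current_force(): force on the tool from outside, world axes, zero at the start.
- manip.current_wrist_torque(): the same for the moment, N m.
- manip.current_finger_gap(): finger opening in m.
Only numpy, scipy, OpenCV 4.12 (cv2) and the standard library are available. Lean on these libraries where they do the work, as an engineer would, in place of code of your own. Each camera call takes 0.05 s, during which the arm holds its last target.

### The job

Slide the wooden carriage by its upright grip until the chocolate block stands centred in front of the clamp's rubber pad, then squeeze the clamp's trigger towards its handle, again and again, until the pad meets the chocolate and its spring plunger is pushed in about halfway, never to the bottom, which would crush the block. Do not push the jaw, pad or chocolate by hand, and leave the other things on the bench alone. Finish while holding: keep the trigger squeezed with the plunger about half in, since the clamp slackens when let go.

Things in the scene. Friction and masses are not known exactly. Their poses are not given: they have to be found in the camera images.
- clamp: Steel bench clamp screwed to the table: 150 x 90 mm foot, 34 mm wide housing up to z = 90 mm, fixed black upright handle 16 (clamp x) x 24 (clamp y) mm, from z = 60 to 150 mm. Origin on the table under the handle's middle; x points along the jaw's travel, from handle to chocolate, y along the carriage's track, z up. The pad's centre line is at clamp y = 0.
- handle_grip (a point): Centre of the fixed handle at z = 128 mm (22 mm below its top). The handle's faces are 8 mm before and behind it along clamp x.
- trigger_grip (a point): Point on the outer face (away from the handle) of the black trigger, an upright lever 11 mm thick, 22 mm wide, on the jaw side of the handle, pivoted at clamp x = 17, z = 80 mm. The point is 52 mm up the lever from the pivot; the lever goes on 20 mm above it. Let go, the face leans away, 39 mm from the handle's centre along clamp x; fully squeezed it is 20 mm from it.
- trigger (a joint): Trigger angle (rad): 0 let go (spring return), 0.38 fully squeezed to the handle. It takes 2 to 6 N with the pad free, about 12 N with the pad half in. Its pawl pushes the toothed jaw bar 32 mm per rad, up to 12 mm a stroke, less up to 4 mm lost until the pawl meets a tooth (pitch 4 mm); on the way back it slips over the teeth.
- jaw (a joint): Travel of the jaw bar towards the chocolate (m), 0 to 0.070, growing; it starts between 0 and 0.012. A weak brake (4 N) keeps it there between strokes, but under the pad's push it slips back when the trigger is let go.
- pad (a joint): How far the spring plunger that carries the pad is pushed into the jaw (m): 0 free, 0.016 at the bottom, 1.2 N per mm. Half in is 0.008.
- pad_face (a point): Centre of the rubber pad's front face (36 mm wide, 32 mm high), z = 54 mm, which looks along clamp x.
- carriage_grip (a point): Point on the axis of the carriage's upright black grip, 18 (clamp x) x 22 (clamp y) mm, z = 22 to 105 mm; the point is at z = 95 mm. It stands 70 mm beyond the centre of the chocolate's place along clamp x, behind a wooden fence (far face 32 mm before the grip's axis, top at z = 86 mm).
- carriage (a joint): How far the carriage has been slid along its track (m), 0 (start) to 0.160, growing towards clamp -y (towards the robot). It moves against 3 N of friction and stays where it is left.
- chocolate: Dark brown chocolate block, 44 (its x) x 56 (its y) x 64 mm high, about 0.2 kg, standing loose on the carriage between low side lips and before the fence. Origin at the centre of its underside, z = 22 mm; its axes are parallel to the clamp's.
- jar: Bystander: clear jar with metal cap, 60 mm across, 90 mm high. Origin under its centre.
- bowl: Bystander: steel bowl, 120 mm across, 55 mm high. Origin under its centre.
- palette_knife: Bystander: palette knife with wooden handle, 280 mm long, lying flat. Origin under its middle.
- nozzle: Bystander: steel piping nozzle, a cone 44 mm across and 50 mm high. Origin under its centre.
Mind the look-alikes: they are no part of the job. Leave any red look-alike of the chocolate alone.

How it is judged:
On the way, in this order (a step that is already met when the one before it is completed fails the run):
1. the chocolate stands centred in front of the pad (within 8 mm), the pad still clear of it (y of chocolate in the frame of clamp between -0.008 and 0.008 m and contact force between jaw and chocolate below 0.2 N and linear speed of chocolate below 0.01 m/s), for 0.3 s.
2. the pad is pumped up against the chocolate (contact force between jaw and chocolate above 1 N), for 0.1 s.
At the end, for the whole second after the job is handed in: The chocolate stands upright on the carriage, centred on the pad within 8 mm; the pad presses it with more than 4 N and its plunger is 4.5 to 12 mm in (of 16), the jaw at rest; the robot's fingers still squeeze the trigger and touch no chocolate (y of chocolate in the frame of clamp between -0.008 and 0.008 m and value of joint pad between 0.0045 and 0.012 m and contact force between jaw and chocolate above 4 N and contact force between the fingers and trigger above 1 N and value of joint trigger above 0.03 rad and angle between chocolate's own z axis and vertical below 0.12 rad and height (world z) of chocolate between 0.018 and 0.028 m and contact force between the arm and chocolate below 0.3 N and velocity of joint jaw below 0.005 m/s); the arm keeps its last pose, push and grip.
It fails at once if the chocolate is crushed: the plunger is pushed in more than 14 mm (value of joint pad above 0.014 m).
It fails at once if the robot pushes the jaw or its pad by hand (contact force between the arm and jaw above 1 N).
It fails at once if the robot pushes the chocolate by hand (contact force between the arm and chocolate above 2 N).
It fails at once if another thing on the bench is moved more than 30 mm (distance of any of jar, bowl, palette_knife, nozzle from where it was at the start of the episode above 0.03 m).
It also fails if it takes over 72 s, if anything falls off the work surface, if the arm or the gripper's body presses on something with over 40 N, if the wrist force passes 120 N, or if a joint passes its speed limit or range.

## Working session

There is one attempt and no reset: what is moved stays moved. The work goes in short steps, each a Python script; the robot and the scene stay as the last script left them, time stands still between calls to the robot, and variables do not carry over. Pictures are saved under pics/ and viewed, and the job is handed in when it is done.

```bash
ls; mkdir -p pics
python3 - <<'E'
from bench import manip, effector, viewer
import cv2
for n in ["scene","top","wrist"]:
    im=viewer.get_image(n); cv2.imwrite(f"pics/{n}0.png",im[:,:,::-1]); print(n,viewer.get_calibration(n))
print(manip.current_clock(),manip.current_tool_pos(),manip.current_tcp_rot(),manip.current_finger_gap())
E
```

```text
pics
scene {'vfov': 49.21573607703652, 'cx': 266.91388929536123, 'cy': 215.1868884142526, 'eye': array([ 1.47000369, -0.19618926,  0.66861181]), 'attitude': array([ 0.68947754,  0.53925577, -0.30689844, -0.37368073])}
top {'vfov': 45.40441137759282, 'cx': 275.87245924448337, 'cy': 206.6718197916713, 'eye': array([0.41198671, 0.03396306, 1.52138999]), 'attitude': array([ 0.70620951, -0.70560827,  0.04554108, -0.03620914])}
wrist {'vfov': 63.93657348811642, 'cx': 280.4549157377512, 'cy': 205.51582563887433, 'eye': array([0.20073354, 0.62168247, 0.38365527]), 'attitude': array([0.83171939, 0.53985241, 0.06970186, 0.10928808])}
0.15 [0.26473204 0.59299774 0.18767977] [ 8.38921407e-01  5.44252041e-01 -6.57437741e-04  3.94843399e-04] 0.0922699159679127
```

View pics/scene0.png

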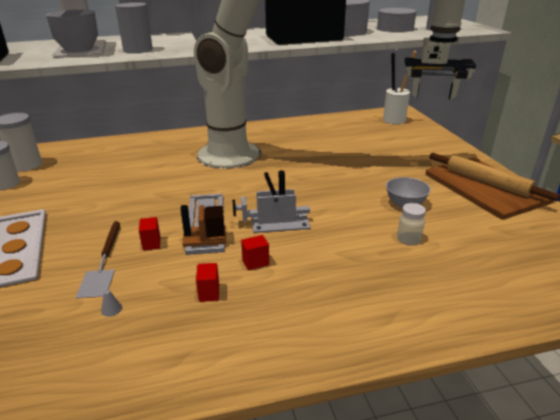

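View pics/top0.png

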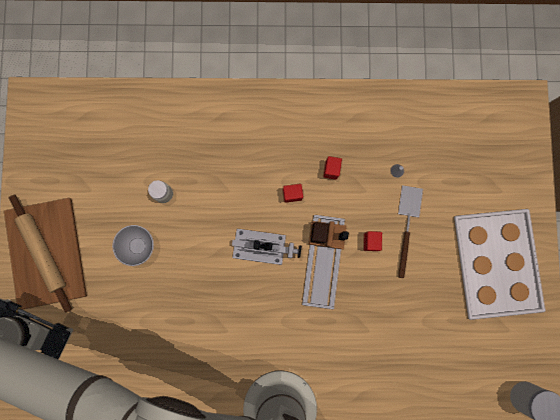

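View pics/wrist0.png

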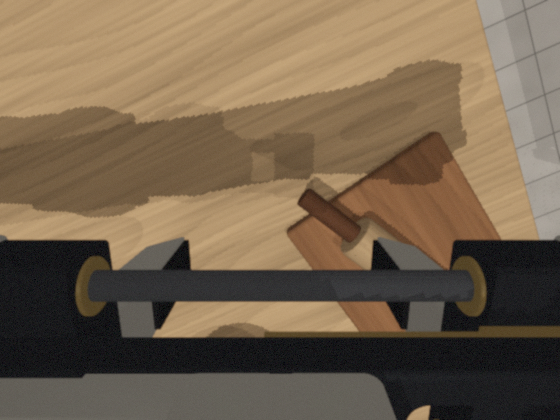

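The scene view shows the clamp at (278,210) with its handle and trigger at about (275,185). The chocolate is at (213,220), the carriage grip at (186,220), and red decoys at (150,233), (255,252) and (208,282). Next I'll enlarge the working area.

```bash
cat > h.py <<'E'
import numpy as np, cv2
from scipy.spatial.transform import Rotation as R
from bench import manip, effector, viewer
def ray(c,u,v):
    f=210/np.tan(np.radians(c["vfov"])/2)
    d=R.from_quat(c["attitude"]).apply([(u-c["cx"])/f,(v-c["cy"])/f,1.0]); return np.array(c["eye"]),d
def onz(c,u,v,z):
    e,d=ray(c,u,v); return e+d*(z-e[2])/d[2]
def tri(c1,p1,c2,p2):
    e1,d1=ray(c1,*p1); e2,d2=ray(c2,*p2)
    s=np.linalg.lstsq(np.c_[d1,-d2],e2-e1,rcond=None)[0]
    a=e1+s[0]*d1;b=e2+s[1]*d2; return (a+b)/2,np.linalg.norm(a-b)
def proj(c,p):
    f=210/np.tan(np.radians(c["vfov"])/2)
    q=R.from_quat(c["attitude"]).inv().apply(np.array(p)-c["eye"]); return np.array([c["cx"]+f*q[0]/q[2],c["cy"]+f*q[1]/q[2]])
def crop(im,x0,y0,x1,y1,k,name):
    cv2.imwrite("pics/"+name,cv2.resize(im[y0:y1,x0:x1,::-1],None,fx=k,fy=k,interpolation=cv2.INTER_CUBIC))
E
python3 - <<'E'
from h import *
a=cv2.imread("pics/top0.png")[:,:,::-1]; crop(a,220,200,390,320,4.5,"top0c.png")
a=cv2.imread("pics/scene0.png")[:,:,::-1]; crop(a,165,160,325,265,5,"scene0c.png")
E
```

```text
(no output)
```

View pics/top0c.png

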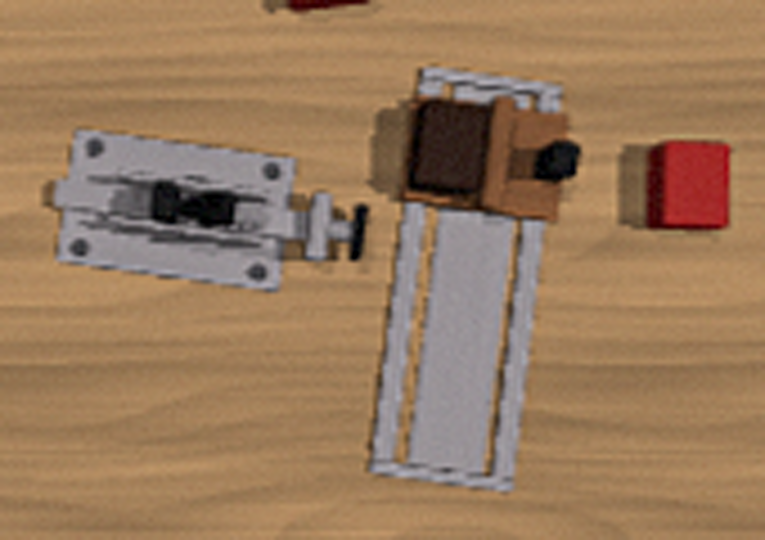

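View pics/scene0c.png

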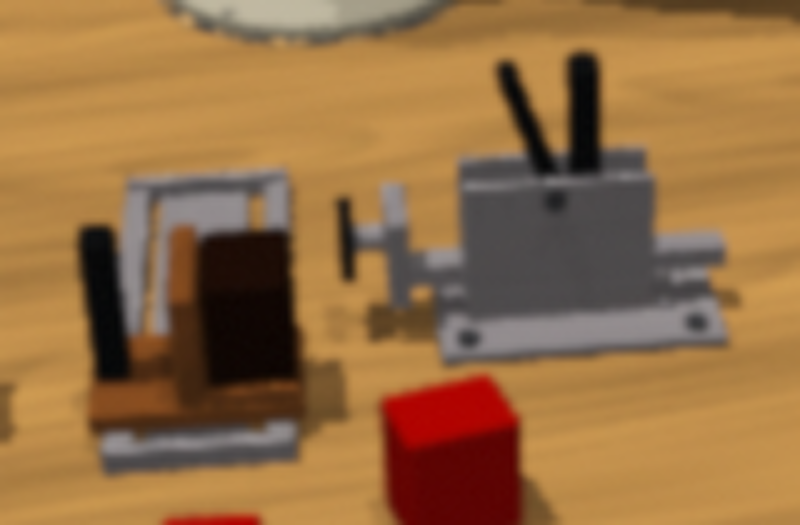

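Candidates: dark block top (320,233) against the red blocks (292,193), (333,168) and (373,241). Black parts: carriage grip (343,236), clamp handle and trigger (257/267,245) and pad (300,251). The dark brown block on the carriage is the chocolate, and the grip behind the fence is the one to push. Next I triangulate these.

Run:
```python
from h import *
T=viewer.get_calibration("top");S=viewer.get_calibration("scene")
t=lambda x,y:(220+(x+.5)/4.5-.5,200+(y+.5)/4.5-.5)
s=lambda x,y:(165+(x+.5)/5-.5,160+(y+.5)/5-.5)
for n,a,b in [("screwL",(271,171),(468,338)),("screwR",(94,147),(696,321)),("handletop",(165,195),(583,58)),("trigtop",(222,207),(507,66)),("gripTop",(560,152),(97,232)),("padtop",(361,207),(343,200)),("chocTopNearFence",(486,103),(200,263)),("chocFarL",(423,103),(292,262))]:
    print(n,*tri(T,t(*a),S,s(*b)))
for p in [(78,130),(296,158),(277,290),(57,262)]: print(onz(T,*t(*p),0.01))
for p in [(94,147),(271,171),(257,271),(79,247)]: print(onz(T,*t(*p),0.01))
```

```text
screwL [ 4.93648642e-01 -1.82533558e-04  6.15825283e-03] 0.004406885677475111
screwR [0.50952324 0.11876131 0.00660505] 0.003983707669092073
handletop [0.47136354 0.06767478 0.14890431] 0.003315445237830604
trigtop [0.46397148 0.03166537 0.14574722] 0.00624851985869258
gripTop [ 0.50067792 -0.1809354   0.1031228 ] 0.005997412277475865
padtop [ 0.46664257 -0.05639567  0.0828094 ] 0.00560537087519982
chocTopNearFence [ 0.53198059 -0.13542075  0.09696511] 0.006130511447885304
chocFarL [ 0.53262865 -0.09388656  0.09122903] 0.0019536672294509813
[0.52121965 0.13128901 0.01      ]
[ 0.50259518 -0.01469     0.01      ]
[ 0.41479416 -0.00186765  0.01      ]
[0.4332779  0.14444731 0.01      ]
[0.50983786 0.12049118 0.01      ]
[0.49388226 0.00205737 0.01      ]
[0.42735508 0.0114308  0.01      ]
[0.44321546 0.12991976 0.01      ]
```

```bash
cat >> h.py <<'E'
def ori(xdir):
    x=np.array([xdir[0],xdir[1],0.]);x/=np.linalg.norm(x);z=np.array([0,0,-1.]);y=np.cross(z,x)
    return R.from_matrix(np.c_[x,y,z]).as_quat()
CX=np.array([-.134,-.991,0]);CY=np.array([.991,-.134,0])
E
python3 - <<'E'
from h import *
r=R.from_quat(manip.current_tcp_rot()); c=viewer.get_calibration("wrist")
print("cam in tool",r.inv().apply(c["eye"]-manip.current_tool_pos()), r.as_matrix())
for nm,d in [("CY",CY),("-CY",-CY),("CX",CX),("-CX",-CX)]:
    for p in [(.5,-.08,.25),(.5,-.18,.076),(.38,-.19,.076),(.465,.05,.11)]:
        q=manip.solve_ik(list(p),list(ori(d))); print(nm,p,None if q is None else np.round(q,2))
E
```

```text
cam in tool [-1.90813547e-04 -7.01432164e-02 -1.95971705e-01] [[ 4.07578567e-01  9.13169896e-01 -6.73288539e-04]
 [ 9.13168857e-01 -4.07579119e-01 -1.37810883e-03]
 [-1.53286584e-03 -5.31385058e-05 -9.99998824e-01]]
CY (0.5, -0.08, 0.25) [-0.03  0.15  0.15  1.85 -0.03  1.14 -0.  ]
CY (0.5, -0.18, 0.076) [ 0.09  0.41  0.25  1.96 -0.14  0.78  0.29]
CY (0.38, -0.19, 0.076) [-0.07  0.27  0.54  2.21 -0.21  0.71  0.47]
CY (0.465, 0.05, 0.11) [-0.19  0.25  0.03  2.08 -0.01  0.81 -0.29]
-CY (0.5, -0.08, 0.25) [-1.    0.58  1.54  1.87 -0.61  1.31 -2.56]
-CY (0.5, -0.18, 0.076) [-0.63  0.91  1.35  1.98 -1.    1.16 -2.12]
-CY (0.38, -0.19, 0.076) [-0.65  0.67  1.36  2.23 -0.84  0.95 -2.05]
-CY (0.465, 0.05, 0.11) [ 0.85  0.61 -1.29  2.05  0.7   1.03  2.22]
CX (0.5, -0.08, 0.25) [-0.16  0.15  0.3   1.85 -0.05  1.14 -1.55]
CX (0.5, -0.18, 0.076) [-0.08  0.44  0.47  1.97 -0.27  0.8  -1.17]
CX (0.38, -0.19, 0.076) [-0.21  0.29  0.69  2.22 -0.28  0.72 -1.02]
CX (0.465, 0.05, 0.11) [-0.4   0.26  0.27  2.09 -0.09  0.81 -1.78]
-CX (0.5, -0.08, 0.25) [ 0.05  0.15  0.06  1.85 -0.01  1.14  1.55]
-CX (0.5, -0.18, 0.076) [ 0.23  0.4   0.09  1.96 -0.05  0.78  1.77]
-CX (0.38, -0.19, 0.076) [ 0.16  0.24  0.27  2.21 -0.1   0.7   1.93]
-CX (0.465, 0.05, 0.11) [ 0.02  0.26 -0.21  2.07  0.07  0.82  1.2 ]
```

Run:
```python
from h import *
import pickle
cal=[]
for i,y in enumerate([-.10,-.20,-.28]):
    p=np.array([.48,y,.27])
    manip.move_pose(list(p),list(ori(CY))); manip.sleep(.2)
    c=viewer.get_calibration("wrist"); im=viewer.get_image("wrist"); cal.append(c); cv2.imwrite(f"pics/w{i}.png",im[:,:,::-1]); print(manip.current_clock(),manip.current_tool_pos(),c["eye"])
    crop(im,0,0,560,420,1.4,f"w{i}b.png")
pickle.dump(cal,open("cal.pkl","wb")); print(manip.current_force())
```

```text
2.9833 [ 0.4800839  -0.09958511  0.26987182] [ 0.48846712 -0.03065137  0.46580414]
3.7167 [ 0.48034584 -0.19858988  0.26998936] [ 0.48853995 -0.12976907  0.46591232]
4.3833 [ 0.48053537 -0.27843554  0.2700249 ] [ 0.48870834 -0.20963025  0.4659522 ]
[-0.20901891 -0.15039469 -0.28025423]
```

View pics/w0b.png

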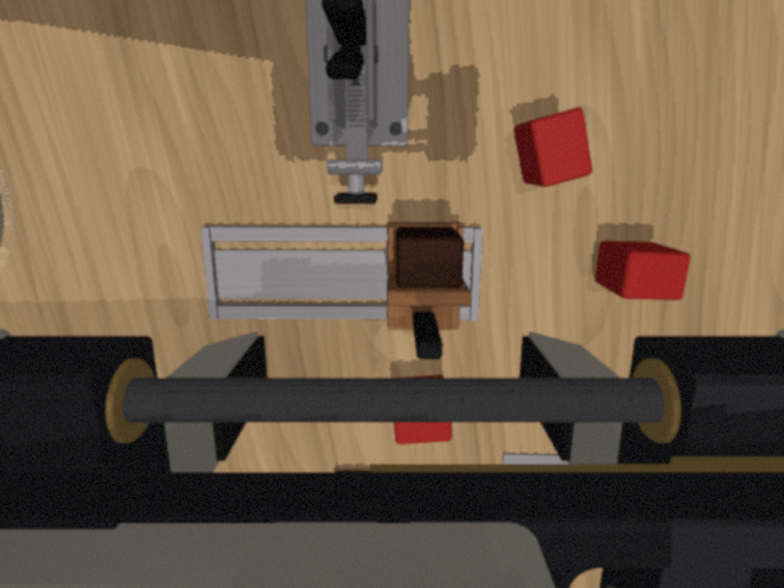

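View pics/w1b.png

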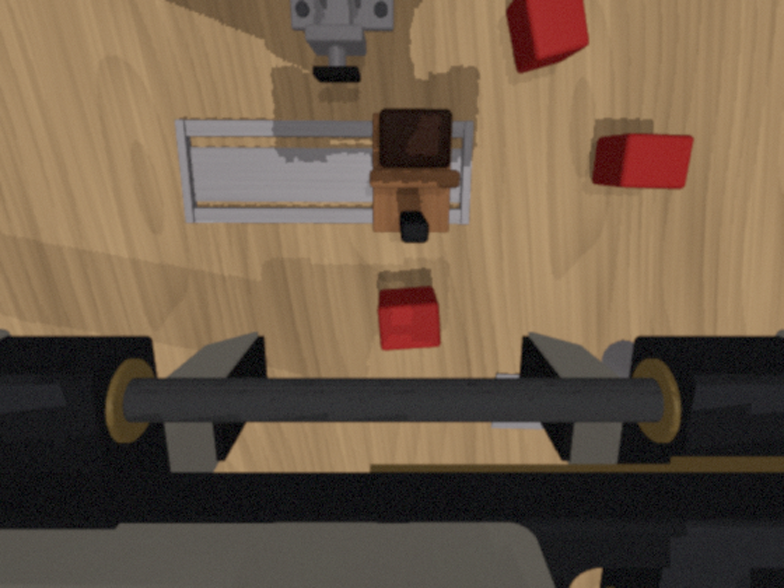

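View pics/w2b.png

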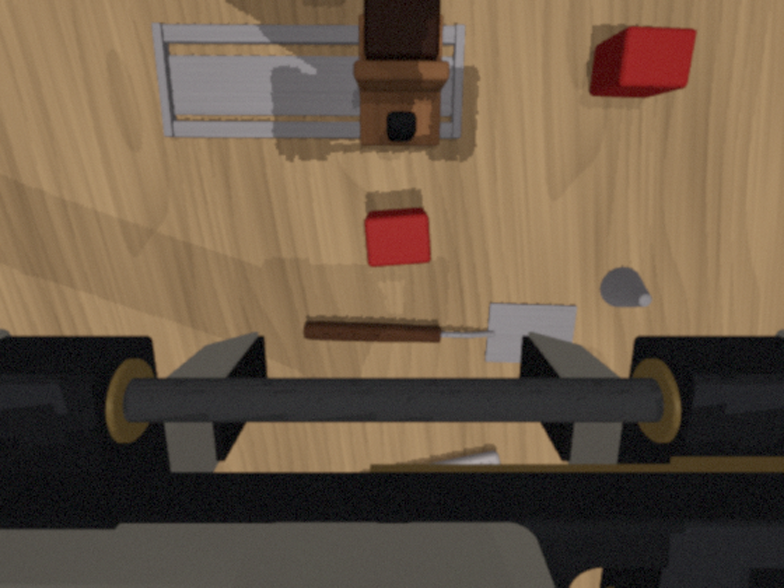

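Run:
```python
from h import *
import pickle
cal=pickle.load(open("cal.pkl","rb"))
for i,(x0,y0,x1,y1) in enumerate([(215,0,345,260),(200,30,340,180),(240,0,340,110)]):
    im=cv2.imread(f"pics/w{i}.png")
    k=min(780/(x1-x0),590/(y1-y0)); print(i,k,proj(cal[i],[*cal[i]["eye"][:2],0.05]))
    crop(im[:,:,::-1],x0,y0,x1,y1,k,f"w{i}z.png")
```

```text
0 2.269230769230769 [280.87931315 115.58809192]
1 3.933333333333333 [280.8272228  115.79894695]
2 5.363636363636363 [280.78222873 115.87469087]
```

View pics/w0z.png

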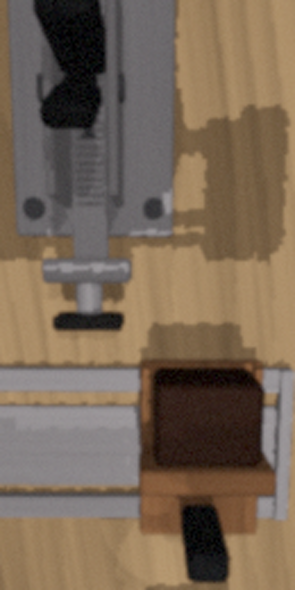

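View pics/w1z.png

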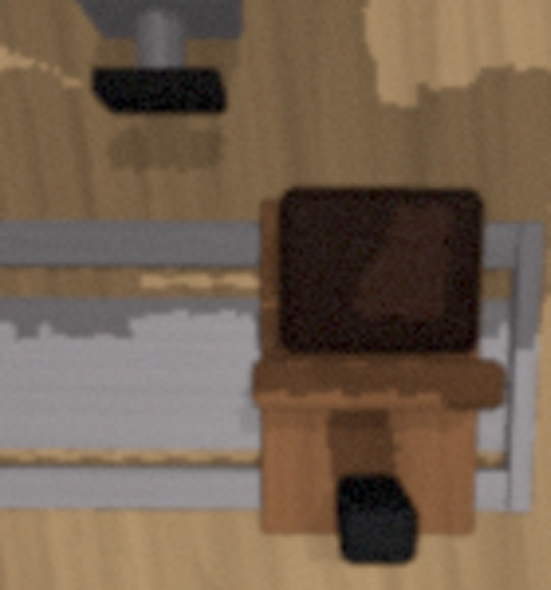

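View pics/w2z.png

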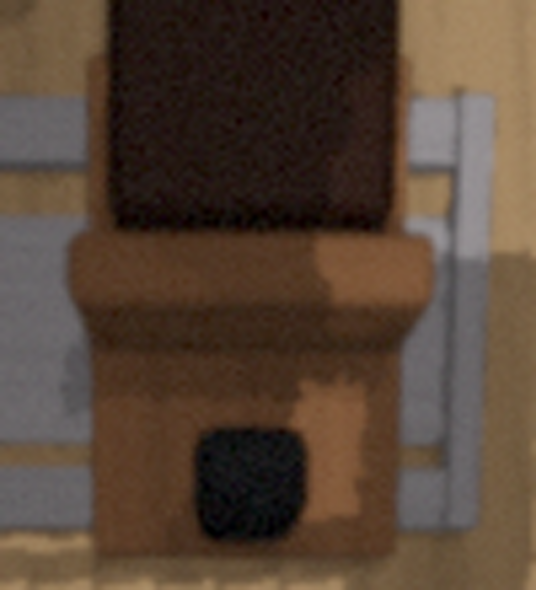

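Run:
```python
from h import *
import pickle
cal=pickle.load(open("cal.pkl","rb"))
O=[(215,0,590/260),(200,30,590/150),(240,0,590/110)]
P=lambda i,x,y:(O[i][0]+(x+.5)/O[i][2]-.5,O[i][1]+(y+.5)/O[i][2]-.5)
g=[P(0,205,561),P(1,377,530),P(2,250,473)]
print("grip",tri(cal[0],g[0],cal[2],g[2]),tri(cal[1],g[1],cal[2],g[2]),[onz(cal[i],*g[i],.105) for i in range(3)])
c=[P(0,207,424),P(1,382,265)]
print("choc",tri(cal[0],c[0],cal[1],c[1]),[onz(cal[i],*c[i],.086) for i in range(2)])
print("pad",tri(cal[0],P(0,87,313),cal[1],P(1,156,69)),[onz(cal[0],*P(0,88.5,321),.062),onz(cal[1],*P(1,160,90),.062)])
s1=onz(cal[0],*P(0,33,208),.0065);s2=onz(cal[0],*P(0,153,209),.0065);print("screws",s1,s2,(s1+s2)/2,np.degrees(np.arctan2(*(s2-s1)[[1,0]])))
for i,a,b in [(1,(0,222),(258,222)),(1,(0,508),(258,508)),(2,(0,97),(85,98)),(2,(0,527),(90,528))]:
    A=onz(cal[i],*P(i,*a),.01);B=onz(cal[i],*P(i,*b),.01);print("rail",np.degrees(np.arctan2(*(B-A)[[1,0]])))
# full-length rail from w0b/w1b/w2b
for i,a,b in [(0,(204,226),(480,228)),(1,(177,120),(474,121)),(2,(154,23),(464,25)),(1,(186,222),(470,222)),(2,(166,137),(461,137))]:
    A=onz(cal[i],a[0]/1.4,a[1]/1.4,.01);B=onz(cal[i],b[0]/1.4,b[1]/1.4,.01);print("railfull",np.degrees(np.arctan2(*(B-A)[[1,0]])),A,B)
```

```text
grip (array([ 0.49744795, -0.18235971,  0.09604163]), np.float64(0.0011031661930908242)) (array([ 0.49778992, -0.18262744,  0.0996496 ]), np.float64(0.0002382427321021113)) [array([ 0.49669202, -0.17867617,  0.105     ]), array([ 0.49753738, -0.18185475,  0.105     ]), array([ 0.49777469, -0.18302174,  0.105     ])]
choc (array([ 0.50732674, -0.11265028,  0.08634722]), np.float64(0.001469019620402035)) [array([ 0.50660805, -0.11270694,  0.086     ]), array([ 0.50808   , -0.11264326,  0.086     ])]
pad (array([ 0.4526677 , -0.05119832,  0.06213952]), np.float64(3.558553288508943e-05)) [array([ 0.45278354, -0.05535391,  0.062     ]), array([ 0.45290594, -0.05669033,  0.062     ])]
screws [0.42618999 0.00825844 0.0065    ] [ 0.49403042 -0.00137687  0.0065    ] [0.4601102  0.00344078 0.0065    ] -8.083601536659232
rail -7.551319542558911
rail -7.538830082502046
rail -8.157699205972495
rail -8.146480347601498
railfull -8.031932822834817 [ 0.29894231 -0.0658364   0.01      ] [ 0.56356235 -0.10317672  0.01      ]
railfull -7.733704953845597 [ 0.29730644 -0.06686412  0.01      ] [ 0.56664123 -0.10344097  0.01      ]
railfull -7.883316095459309 [ 0.29746505 -0.06604863  0.01      ] [ 0.56513733 -0.10311179  0.01      ]
railfull -7.5388678310539055 [ 0.28280278 -0.15890356  0.01      ] [ 0.55476916 -0.19489633  0.01      ]
railfull -7.539293253056269 [ 0.28377234 -0.15981371  0.01      ] [ 0.55377819 -0.19554905  0.01      ]
```

```bash
sed -i 's/^CX=.*/CX=np.array([-.1357,-.9907,0]);CY=np.array([.9907,-.1357,0])/' h.py
python3 - <<'E'
from h import *
o=list(ori(CY)); g=np.array([.4977,-.1825,0])
manip.move_pose(list(g+[0,0,.2]),o)
manip.servo_line(list(g+[0,0,.08]),o,vel=.12)
print(manip.current_force(),manip.current_tool_pos())
effector.close(f_grip=15); print(manip.current_finger_gap(),manip.current_force())
c=viewer.get_calibration("wrist"); im=viewer.get_image("wrist"); crop(im,0,0,560,420,1.4,"g0.png")
p=np.array(manip.current_tool_pos())
manip.servo_line(list(p-CY*.062),o,vel=.05)
print(manip.current_force(),manip.current_tool_pos(),manip.current_clock()); manip.sleep(.3)
c=viewer.get_calibration("wrist"); im=viewer.get_image("wrist"); crop(im,0,0,560,420,1.4,"g1.png")
im=viewer.get_image("top"); crop(im,220,200,390,320,4.5,"g1t.png")
E
```

```text
[-0.2775181  -0.20141795  0.38802319] [ 0.49838214 -0.18288425  0.08075504]
0.0003282174992242179 [-0.45401298 -0.89369732  0.00570263]
[-0.18978938 -0.64592536 -0.00837198] [ 0.43664666 -0.174138    0.08004005] 8.975
```

View pics/g1.png

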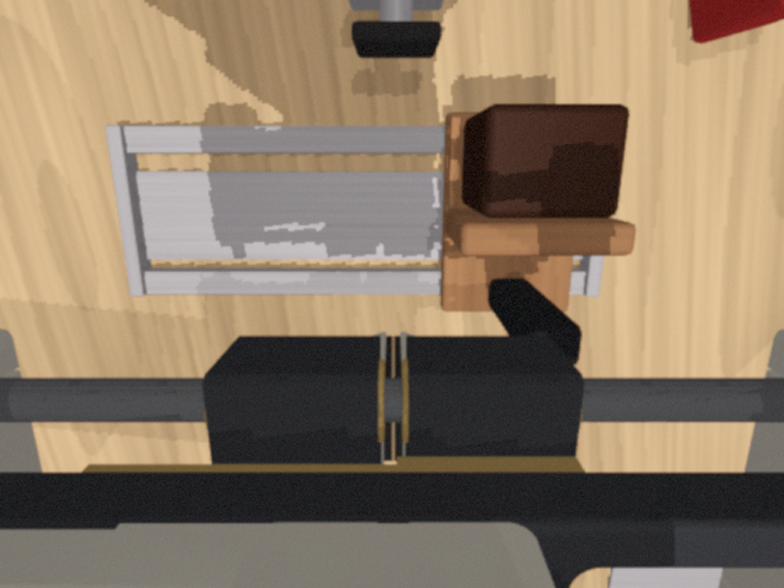

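View pics/g1t.png

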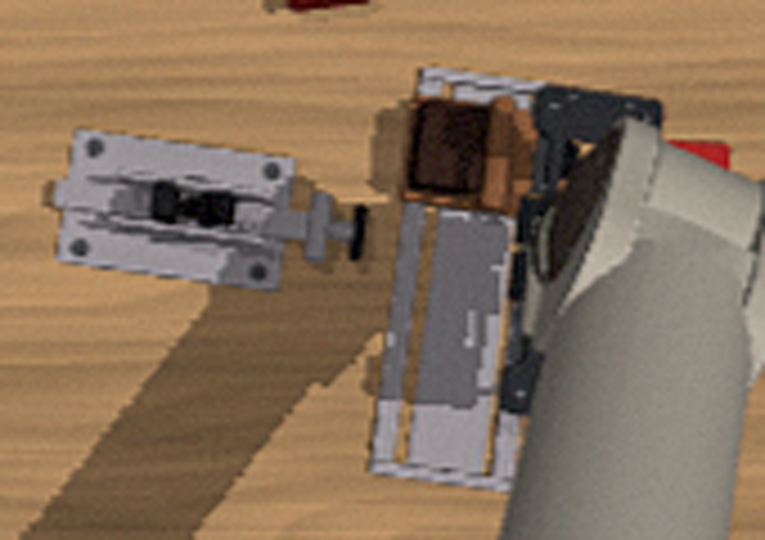

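The g1 picture shows shut fingers with a zero gap. The grip is at (540,330), to the right of them, and the carriage is still at its start, so the fingers missed it. I'll check the picture taken at closing.

View pics/g0.png

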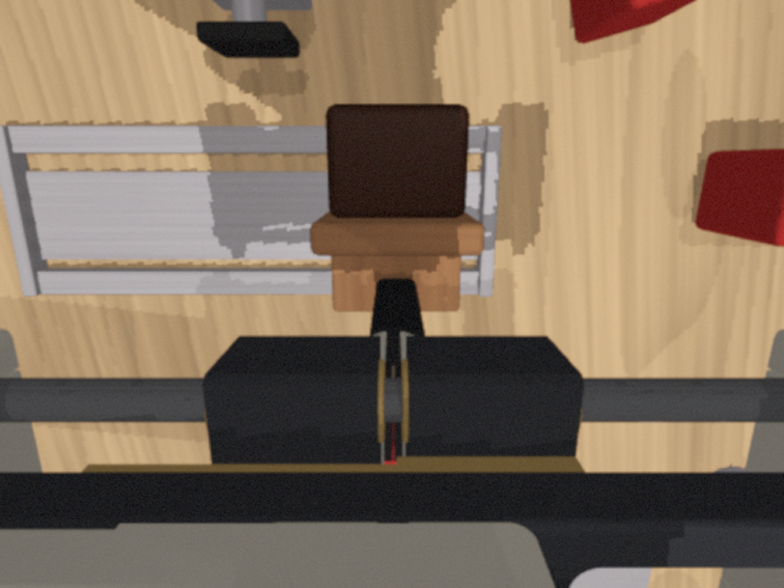

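Run:
```python
from h import *
c=viewer.get_calibration("wrist"); p=np.array(manip.current_tool_pos()); r=R.from_quat(manip.current_tcp_rot()).as_matrix()
print(p,r,c["eye"]-p, R.from_quat(c["attitude"]).as_matrix())
print("tcp px*1.4",proj(c,p)*1.4,"grasp pt",proj(c,p-r[:,2]*manip.grip_depth)*1.4, manip.grip_depth)
for z in (.022,.05,.08,.105): print(z,proj(c,[.4977,-.1825,z])*1.4, proj(c,[.4977-.0014,-.1825-.0099-.0,z])*1.4)
im=viewer.get_image("scene"); crop(im,120,100,320,250,4,"s1.png")
```

```text
[ 0.43628525 -0.17406957  0.07996557] [[ 9.90750934e-01 -1.35692966e-01 -7.13847837e-05]
 [-1.35692965e-01 -9.90750937e-01  1.90146915e-05]
 [-7.33047012e-05 -9.15241034e-06 -9.99999997e-01]] [0.00849858 0.06875077 0.19593374] [[ 0.99077142 -0.1306824  -0.03597362]
 [-0.1355395  -0.95720534 -0.25570879]
 [-0.00101751  0.25822481 -0.96608432]]
tcp px*1.4 [395.13275709 324.84067127] grasp pt [395.32834673 340.5071158 ] 0.0188
0.022 [505.69274667 290.22854906] [504.51395475 307.32967882]
0.05 [518.59052866 304.94381377] [517.1385889 323.8240977]
0.08 [536.14868205 324.97616316] [534.27982925 346.21958218]
0.105 [555.03036359 346.51854481] [552.6554289  370.22778979]
```

View pics/s1.png

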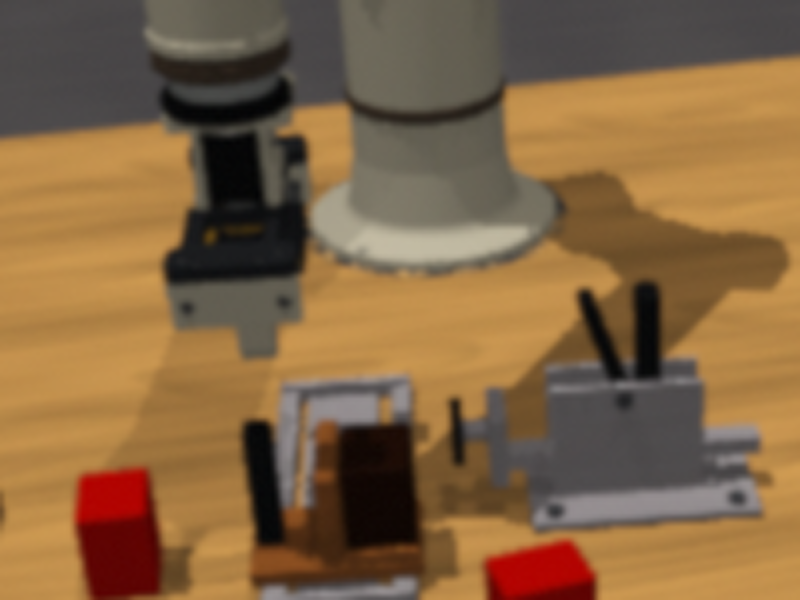

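Run:
```python
from h import *
S=viewer.get_calibration("scene");p=np.array(manip.current_tool_pos()); print(p,(proj(S,p)-[120,100])*4)
print((proj(S,[.4977,-.1825,.105])-[120,100])*4)
for z in(.08,.12,.15,.2): print(z,[(proj(S,[p[0]+dx,p[1],z])-[120,100])*4 for dx in(0,)])
```

```text
[ 0.43629679 -0.17407039  0.07995669] [267.68033954 403.62417447]
[257.67949922 419.39865763]
0.08 [array([267.67267324, 403.56566399])]
0.12 [array([260.46156641, 348.52930738])]
0.15 [array([254.87554755, 305.89589016])]
0.2 [array([245.20754075, 232.10806771])]
```

Run:
```python
from h import *
S=viewer.get_calibration("scene")
print("start tcp in scene",proj(S,[.2647,.593,.1877]))
x=R.from_quat([.83892,.54425,-.00066,.00039]).as_matrix()[:,0]
for s in(-.046,.046): print([proj(S,np.array([.2647,.593,.1877+dz])+s*x) for dz in (0,.04)])
c=viewer.get_calibration("wrist");p=np.array(manip.current_tool_pos())
for dz in (0,.02,.04,.06): print(dz,proj(c,p+[0,0,dz])*1.4)
a=cv2.imread("pics/scene0.png")[:,:,::-1]; crop(a,390,40,500,125,6,"fing.png")
im=viewer.get_image("scene"); crop(im,150,120,230,250,4.5,"s2.png")
```

```text
start tcp in scene [431.08506111 109.31647448]
[array([415.43837628, 108.63894432]), array([417.45654367,  95.78221022])]
[array([446.90540848, 110.00152455]), array([449.4360291 ,  97.02107798])]
0 [395.18650344 324.82440091]
0.02 [395.39820786 341.58988376]
0.04 [395.65845046 362.19924495]
0.06 [395.98608538 388.14559835]
```

View pics/fing.png

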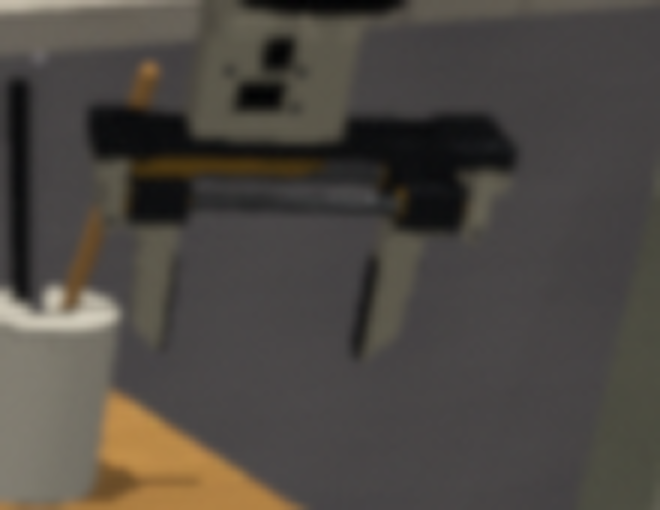

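View pics/s2.png

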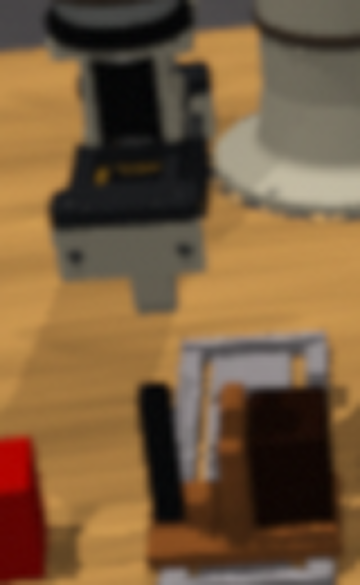

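The scene and wrist views agree that the real fingertips sit about 37 mm short of the reported TCP along tool z. In the scene view the tips are at row 98, against row 109 predicted. In the wrist view the open pads span 257 px, which puts them at about 0.169 m depth. So the fingers closed above the grip and nothing was moved. I'll correct for this and regrasp.

Run:
```python
from h import *
o=list(ori(CY)); g=np.array([.4977,-.1825,0])
p=np.array(manip.current_tool_pos()); p[2]=.17
manip.servo_line(list(p),o,vel=.2)
effector.open_jaws()
manip.move_pose(list(g+[0,0,.15]),o)
manip.servo_line(list(g+[0,0,.044]),o,vel=.1)
print(manip.current_force(),manip.current_tool_pos())
effector.close(f_grip=15); print(manip.current_finger_gap(),manip.current_force(),manip.current_clock())
im=viewer.get_image("wrist"); crop(im,0,0,560,420,1.4,"g2.png")
```

```text
[-0.17445169  0.33992456 -0.80551591] [ 0.49833636 -0.18270266  0.04465229]
0.02183004101255577 [ 1.65182183  0.24821553 -2.66618329] 14.1917
```

View pics/g2.png

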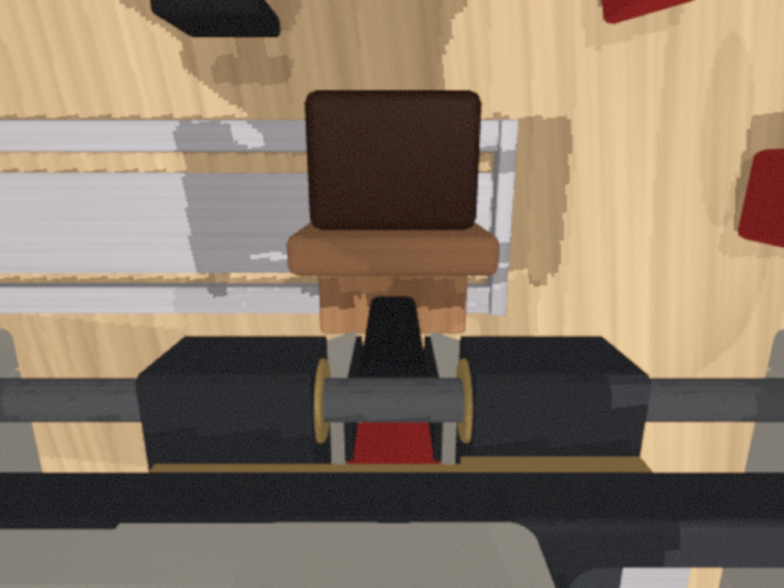

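The gap reads 21.8 mm, which matches the 22 mm grip between the fingers at (392,350). Now I slide it 62 mm.

Run:
```python
from h import *
o=list(ori(CY))
p=np.array(manip.current_tool_pos())
manip.servo_line(list(p-CY*.062),o,vel=.06); manip.sleep(.2)
q=np.array(manip.current_tool_pos())
print((q-p)@CY,manip.current_force(),manip.current_finger_gap(),manip.current_clock())
import pickle; c=viewer.get_calibration("wrist"); pickle.dump(c,open("c3.pkl","wb"))
im=viewer.get_image("wrist"); cv2.imwrite("pics/g3o.png",im[:,:,::-1]); crop(im,0,0,560,420,1.4,"g3.png")
im=viewer.get_image("scene"); crop(im,165,160,325,265,5,"g3s.png")
```

```text
-0.06276795973416012 [-3.22908206  1.13994839  4.24708197] 0.021717008052914055 15.6167
```

View pics/g3.png

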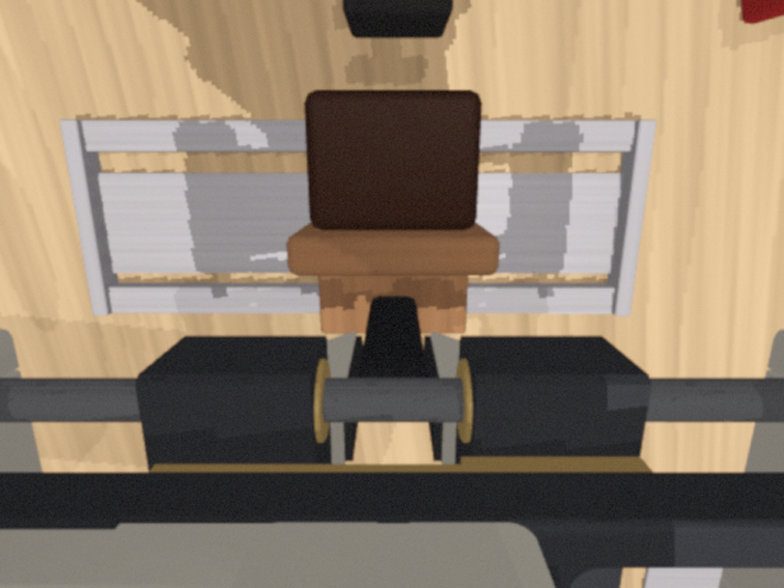

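View pics/g3s.png

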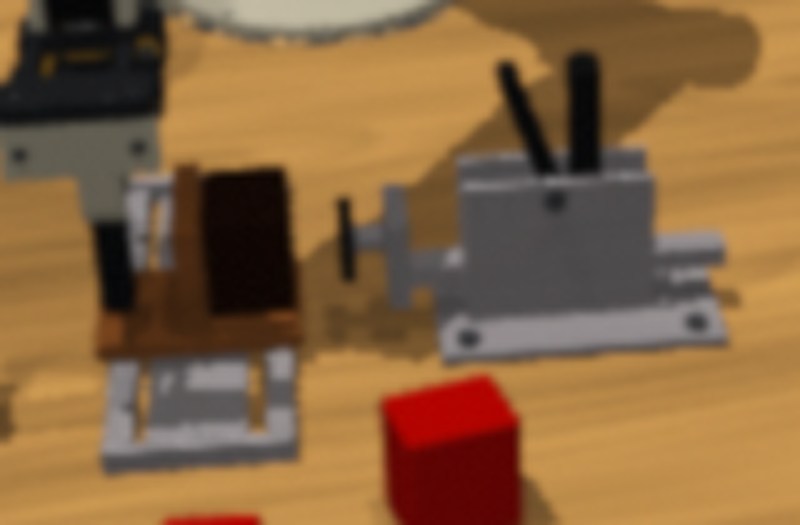

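Chocolate spans columns 305–481 (centre 393) and the pad centre is at about 398, so it is centred within about 2 mm with a visible gap. I release, rise, and look at the handle and trigger.

Run:
```python
from h import *
import pickle
o=list(ori(CY))
effector.open_jaws()
p=np.array(manip.current_tool_pos()); p[2]=.17
manip.servo_line(list(p),o,vel=.2)
o=list(ori(-CX)); cal=[]
for i,q in enumerate([(.52,.03,.24),(.515,-.03,.24)]):
    manip.move_pose(list(q),o); manip.sleep(.2)
    c=viewer.get_calibration("wrist"); im=viewer.get_image("wrist"); cal.append(c); cv2.imwrite(f"pics/t{i}.png",im[:,:,::-1]); crop(im,0,0,560,420,1.4,f"t{i}b.png")
print(manip.current_clock(),manip.current_tool_pos(),manip.current_force())
pickle.dump(cal,open("calt.pkl","wb"))
```

```text
19.55 [ 0.51505005 -0.02876985  0.23995543] [ 0.18213118 -0.01080163 -0.10197835]
```

View pics/t0b.png

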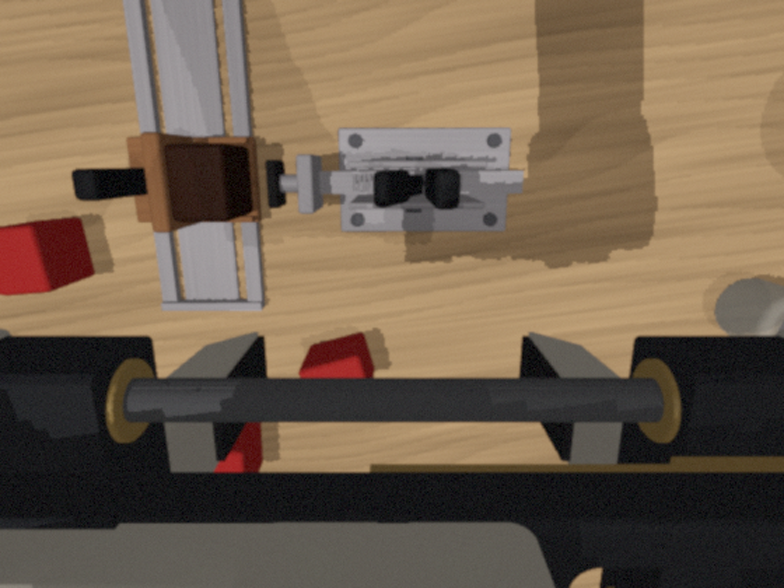

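View pics/t1b.png

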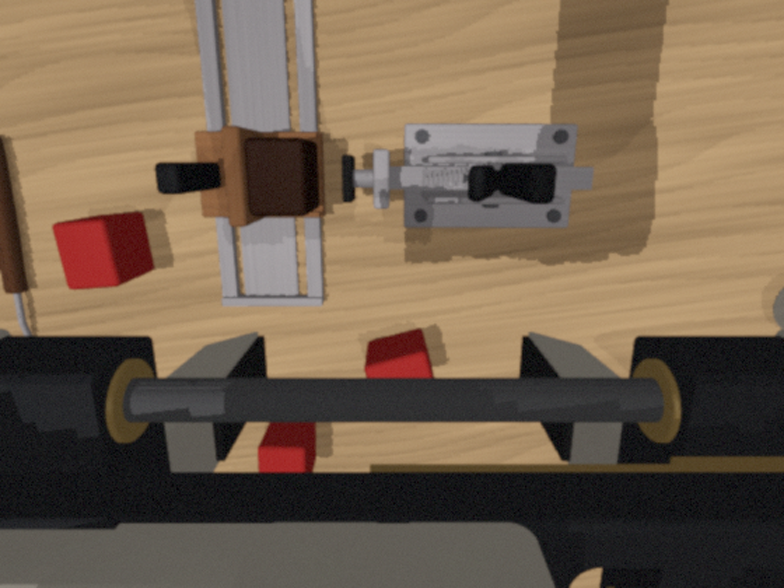

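Run:
```python
from h import *
a=[cv2.resize(cv2.imread(f"pics/t{i}.png")[100:160,x:x+130],None,fx=6,fy=4.5*6/4.5,interpolation=cv2.INTER_CUBIC)[:285] for i,x in((0,245),(1,300))]
cv2.imwrite("pics/tz.png",np.vstack(a)); print(a[0].shape)
```

```text
(285, 780, 3)
```

View pics/tz.png

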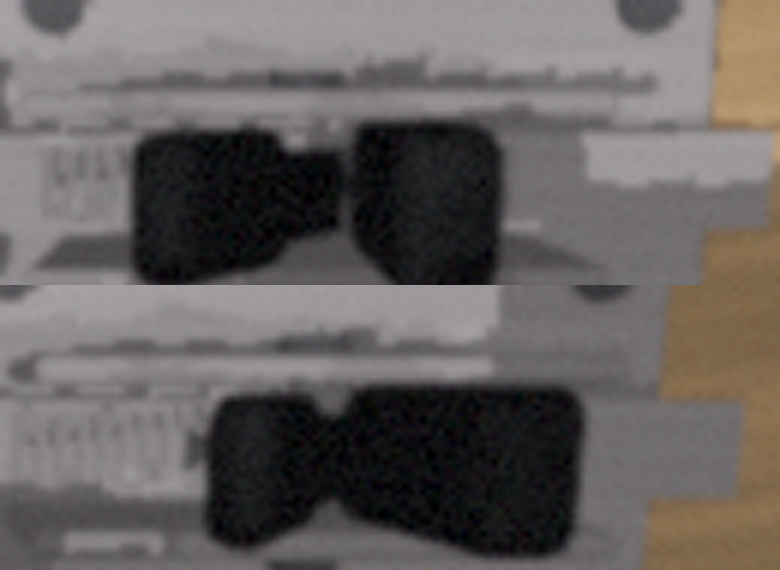

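Run:
```python
from h import *
import pickle
cal=pickle.load(open("calt.pkl","rb"))
P=lambda i,x,y:((245,300)[i]+(x+.5)/6-.5,100+(y+.5)/6-.5)
f=lambda p:(p@CX,p@CY)
h=[P(0,443,207),P(1,525,185)]
t,e=tri(cal[0],h[0],cal[1],h[1]); print("handle",t,e,f(t),[f(onz(cal[i],*h[i],.15)) for i in(0,1)])
h=[P(0,500,207),P(1,582,185)]
t,e=tri(cal[0],h[0],cal[1],h[1]); print("handle back edge",t,e,f(t),[f(onz(cal[i],*h[i],.15)) for i in(0,1)])
h=[P(0,133,205),P(1,207,185)]
t,e=tri(cal[0],h[0],cal[1],h[1]); print("trig outer",t,e,f(t),[f(onz(cal[i],*h[i],.149)) for i in(0,1)])
# pad front col, choc near col
for i,a,b in [(0,(266,183),(251,183)),(1,(344,178),(319,178))]:
    print("pad z.054/.07",f(onz(cal[i],a[0]/1.4,a[1]/1.4,.07)),f(onz(cal[i],a[0]/1.4,a[1]/1.4,.04)),"choc near", f(onz(cal[i],b[0]/1.4,b[1]/1.4,.086)),f(onz(cal[i],b[0]/1.4,b[1]/1.4,.022)))
```

```text
handle [0.46900709 0.06776669 0.14700229] 0.00021229187540886096 (np.float64(-0.13078072256047668), np.float64(0.45544938472025864)) [(np.float64(-0.13044664786354368), np.float64(0.4551932898513917)), (np.float64(-0.1298590741568802), np.float64(0.45543621515203614))]
handle back edge [0.47009402 0.07566582 0.14699345] 0.00017479963381090413 (np.float64(-0.1387538894258116), np.float64(0.45545429322771486)) [(np.float64(-0.13833659325732395), np.float64(0.45521626137628923)), (np.float64(-0.1377455378908407), np.float64(0.455422180719252))]
trig outer [0.46318016 0.02456809 0.14136816] 0.0006432078024709757 (np.float64(-0.0871931578004323), np.float64(0.4555386960279045)) [(np.float64(-0.08749217482889426), np.float64(0.45484583938356554)), (np.float64(-0.08601892341917973), np.float64(0.4555545607198547))]
pad z.054/.07 (np.float64(-0.0028550438058079688), np.float64(0.4552968919331848)) (np.float64(0.005056084810947202), np.float64(0.4564775940441072)) choc near (np.float64(0.003800152407755208), np.float64(0.4546354285769872)) (np.float64(0.022669044508052138), np.float64(0.45714844324972603))
pad z.054/.07 (np.float64(-0.004556489592311746), np.float64(0.45549708193832156)) (np.float64(-0.0015478743570719392), np.float64(0.4564345307494141)) choc near (np.float64(0.011932758377077414), np.float64(0.455029350599731)) (np.float64(0.02166027349191754), np.float64(0.4570351379355081))
```

Handle centre is at CX=-0.1305, CY=0.4554, the trigger's outer edge is 44 mm from it, and the pad-to-chocolate gap is about 24 mm. I'll squeeze with one finger on the trigger by moving the arm, which gives fine position control.

```bash
cat >> h.py <<'E'
HX,HY=-.1305,.4554
O2=list(ori(-CX))
def tp(c,z): return list(CX*(HX+c)+CY*HY+np.array([0,0,z]))
def cpos(): 
    p=np.array(manip.current_tool_pos()); return p@CX-HX
def fx(): return np.array(manip.current_force())@CX
def go(c,z=.073,v=.06): manip.servo_line(tp(c,z),O2,vel=v)
def snap(n):
    im=viewer.get_image("wrist"); crop(im,0,0,560,420,1.4,n+".png"); return im
E
python3 - <<'E'
from h import *
print(abs(CX@CY), np.linalg.norm(CX))
manip.move_pose(tp(6,.2) if 0 else tp(.006,.16),O2)
go(.006,.073,.1); manip.sleep(.2)
print(manip.current_force(),cpos(),manip.current_tool_pos(),manip.current_clock())
snap("h0")
im=viewer.get_image("scene"); crop(im,165,130,325,245,5,"h0s.png")
E
```

```text
1.1364678087488755e-17 0.9999504887743192
[0.49493102 0.43598135 0.07934436] 0.005819340271982165 [0.46859741 0.06166548 0.07359956] 21.35
```

View pics/h0.png

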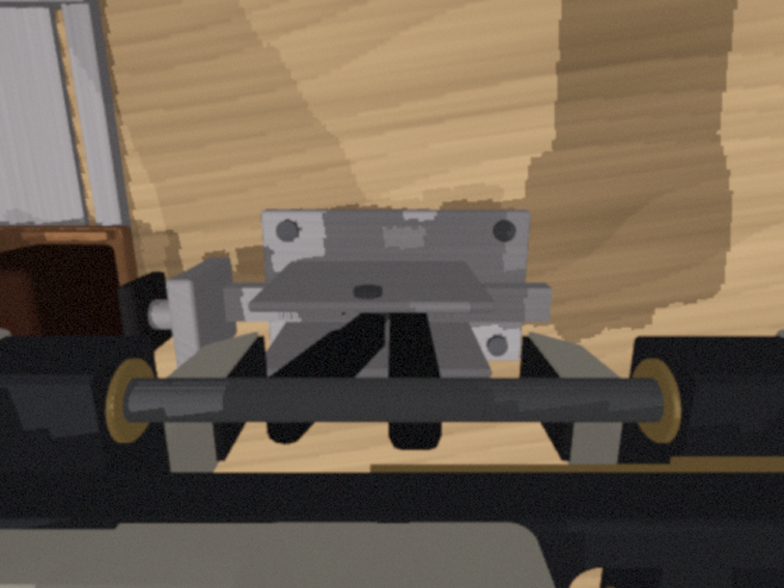

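View pics/h0s.png

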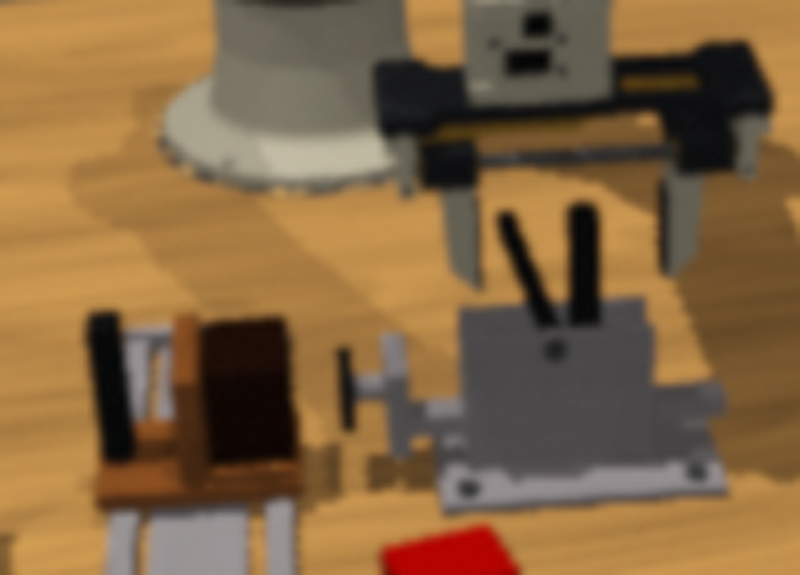

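Fingertips straddle the handle and trigger just above the housing; the left tip (475,285) is outside the trigger. First stroke, with a force log.

```bash
cat >> h.py <<'E'
def stroke(cs,v=.06,lim=13):
    for c in cs:
        go(c,v=v); f=fx(); print(f"c {cpos()*1e3:.1f} F {f:.1f}",end=" | ")
        if f>lim: break
    print(round(manip.current_clock(),2))
def sc(n):
    im=viewer.get_image("scene"); cv2.imwrite(f"pics/{n}o.png",im[:,:,::-1]); crop(im,165,130,325,245,5,n+".png")
E
python3 - <<'E'
from h import *
stroke(np.array([-4,-8,-11,-14,-17,-20,-23,-25])*1e-3)
manip.sleep(.1); print(fx()); sc("p1")
stroke(np.array([-20,-10,-3])*1e-3); sc("p1r")
E
```

```text
c -4.5 F 0.4 | c -7.6 F 2.6 | c -10.5 F 4.4 | c -13.8 F 4.4 | c -17.0 F 3.8 | c -20.1 F 3.9 | c -23.0 F 4.5 | c -24.1 F 5.9 | 23.52
4.918759876187696
c -20.0 F 1.9 | c -9.3 F 2.5 | c -2.5 F 2.6 | 24.5
```

View pics/p1.png

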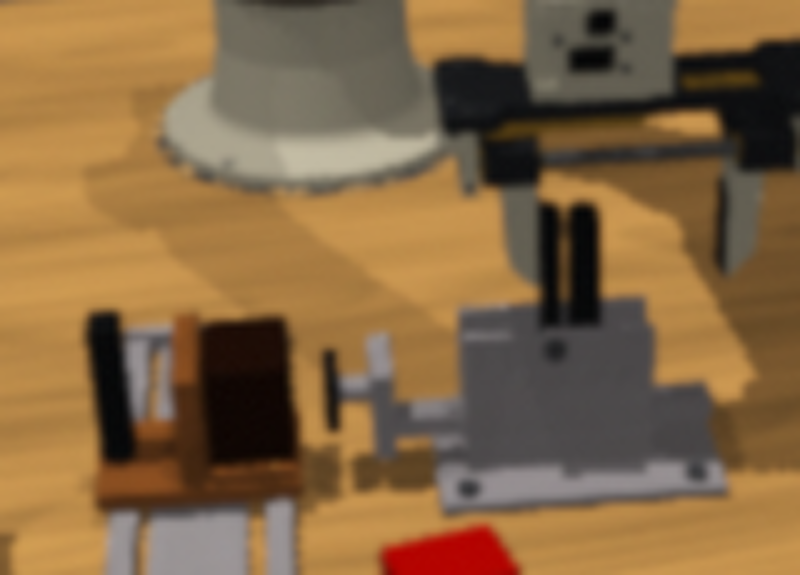

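View pics/p1r.png

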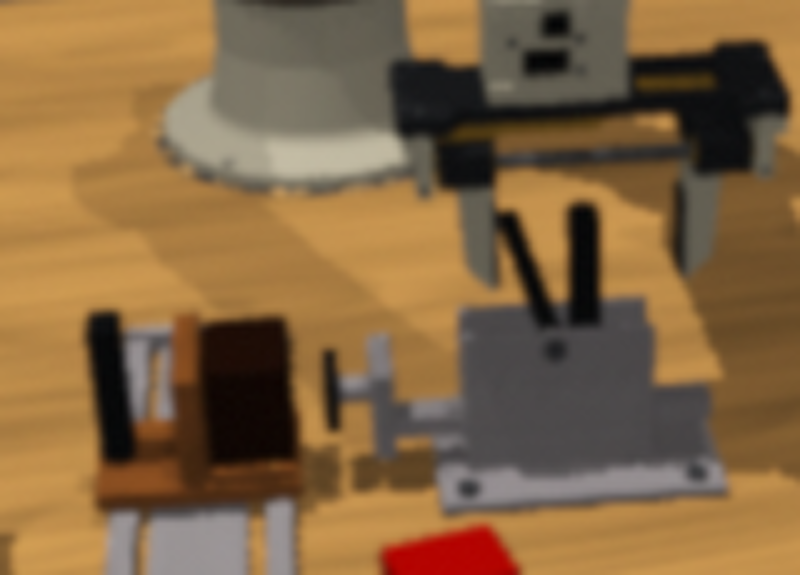

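Stroke 1 moved the pad from column 345 to 331 (about 7 mm), leaving roughly 16 mm to the chocolate. Stroke 2.

```bash
sed -i 's/go(c,v=v); f=fx()/go(c,v=v); manip.sleep(.1); f=fx()/' h.py
python3 - <<'E'
from h import *
stroke(np.array([-8,-14,-20,-25])*1e-3)
sc("p2"); 
stroke(np.array([-3])*1e-3); sc("p2r")
E
```

```text
c -8.0 F 4.0 | c -14.0 F 3.0 | c -20.0 F 3.7 | c -24.3 F 5.4 | 25.95
c -3.0 F 0.9 | 26.62
```

View pics/p2r.png

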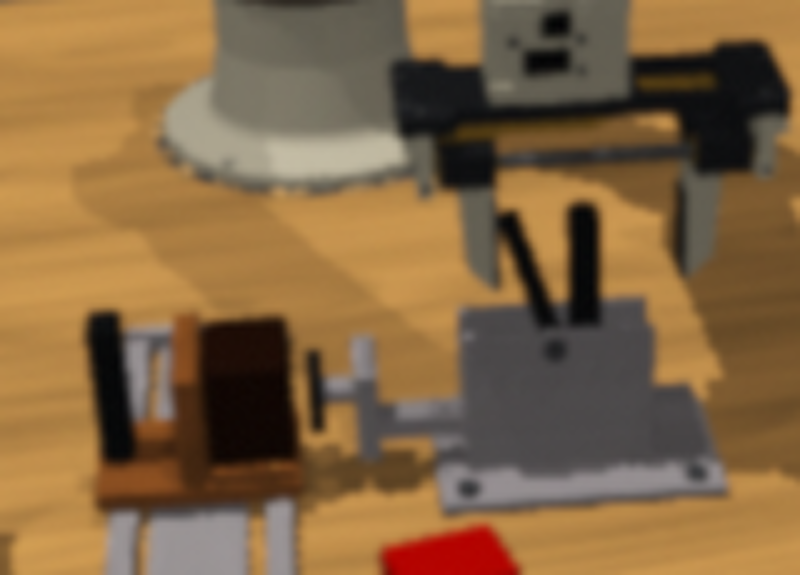

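Pad now at column 315, with about 8 mm left to the chocolate's near face (≈295). Stroke 3 in smaller steps, watching force.

Run:
```python
from h import *
stroke(np.array([-8,-12,-15,-17,-19,-21,-23,-24])*1e-3,lim=10)
sc("p3"); snap("p3w")
```

```text
c -8.1 F 2.3 | c -11.9 F 3.5 | c -14.9 F 3.3 | c -17.0 F 4.3 | c -19.0 F 3.5 | c -21.0 F 4.0 | c -23.0 F 3.2 | c -23.9 F 4.3 | 29.47
```

View pics/p3.png

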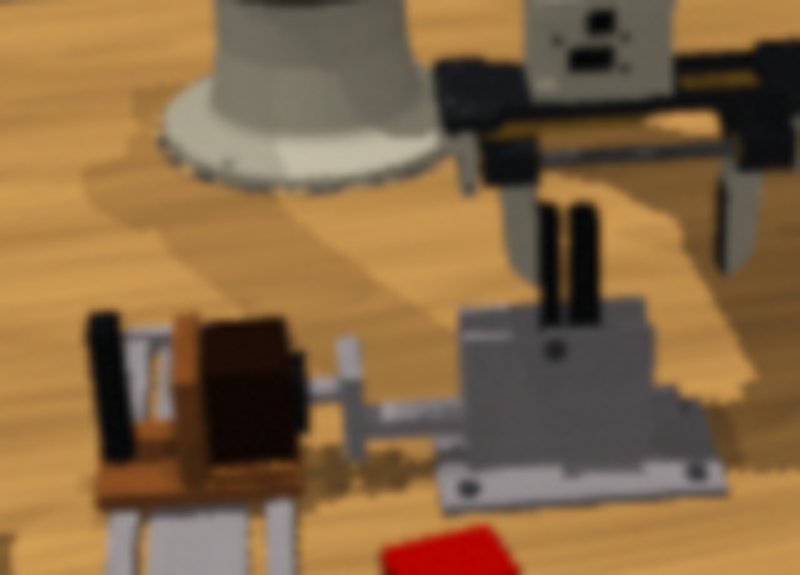

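View pics/p3w.png

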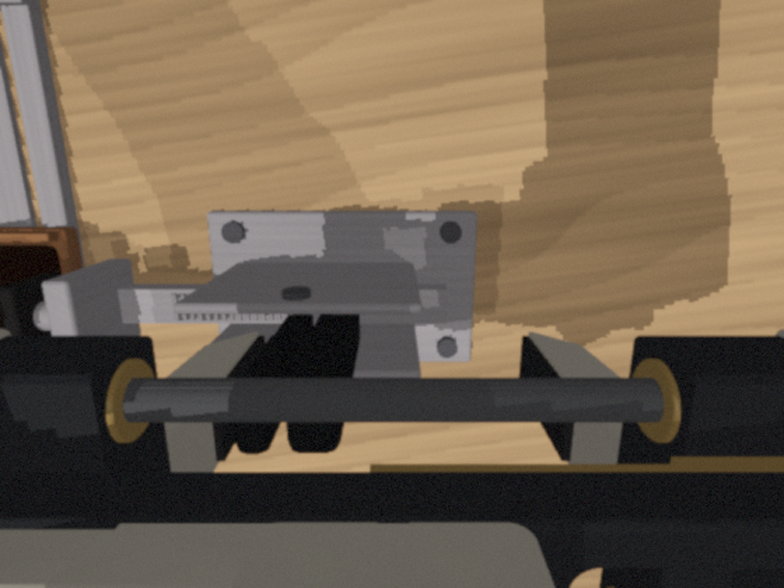

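Force is still 3–4 N and the pad-to-post spacing is unchanged, so the pad at (299,390) is just short of the chocolate. Stroke 4 in fine steps, stopping at about 11.5 N.

Run:
```python
from h import *
stroke(np.array([-3])*1e-3); 
stroke(np.array([-9,-12,-14,-15,-16,-17,-18,-19,-20,-21,-22,-23,-24])*1e-3,lim=11.5)
sc("p4");
```

```text
c -3.0 F 2.0 | 30.17
c -9.0 F 2.9 | c -11.7 F 5.5 | c -13.8 F 4.7 | c -14.8 F 4.8 | c -15.6 F 4.8 | c -16.6 F 5.0 | c -17.4 F 6.0 | c -18.4 F 6.3 | c -19.3 F 5.9 | c -20.2 F 6.2 | c -21.1 F 7.4 | c -22.1 F 6.0 | c -23.0 F 6.4 | 34.72
```

View pics/p4.png

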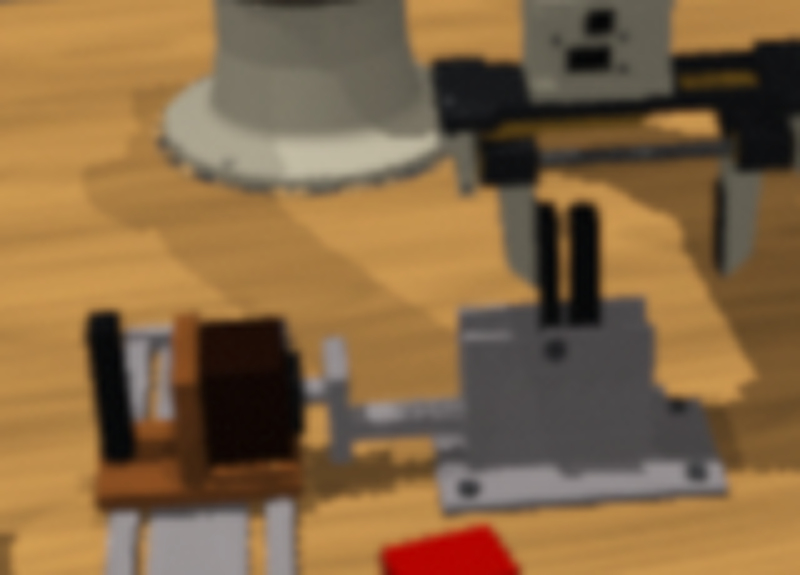

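The post moved on to 335 while the pad stopped at about 293: the pad is against the chocolate with about 4 mm of compression. One more partial stroke, limited by force and travel.

Run:
```python
from h import *
stroke(np.array([-3])*1e-3,v=.04); sc("p4r")
stroke(np.array([-9,-12,-14,-15,-16,-17,-18])*1e-3,lim=9.5,v=.04)
sc("p5"); 
a=[cv2.resize(cv2.imread(f"pics/{n}o.png")[185:230,215:275],None,fx=6.5,fy=6.5,interpolation=cv2.INTER_CUBIC) for n in("p3","p4","p4r","p5")]
cv2.imwrite("pics/cmp5.png",np.vstack([np.hstack(a[:2]),np.hstack(a[2:])]))
```

```text
c -3.0 F 1.7 | 35.54
c -8.7 F 5.4 | c -11.2 F 6.0 | c -12.9 F 6.8 | c -13.7 F 7.6 | c -14.6 F 6.8 | c -15.5 F 6.7 | c -16.4 F 8.2 | 38.09
```

View pics/cmp5.png

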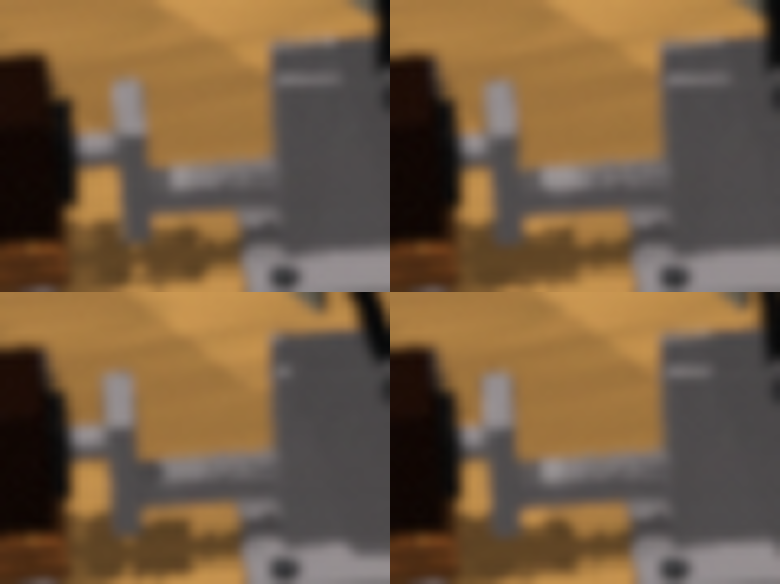

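Rod length (pad to post) is 41 px free, 29 after stroke 4, 37 after release and 27 now, which is about 5.7 mm in. I need roughly 2.3 mm more, so about 3.7 mm more squeeze.

Run:
```python
from h import *
stroke(np.array([-19,-20,-21])*1e-3,lim=11,v=.03); manip.sleep(.4)
sc("p6"); print(cpos(),[round(fx(),1) for _ in range(3)],manip.current_force())
a=[cv2.resize(cv2.imread(f"pics/{n}o.png")[185:230,215:275],None,fx=6.5,fy=6.5,interpolation=cv2.INTER_CUBIC) for n in("p3","p4","p5","p6")]
cv2.imwrite("pics/cmp6.png",np.vstack([np.hstack(a[:2]),np.hstack(a[2:])]))
```

```text
c -17.3 F 7.6 | c -18.3 F 8.0 | c -19.2 F 8.9 | 39.19
-0.019223650327658937 [np.float64(8.5), np.float64(8.5), np.float64(8.5)] [-1.61604387 -8.36657052  6.38367181]
```

View pics/cmp6.png

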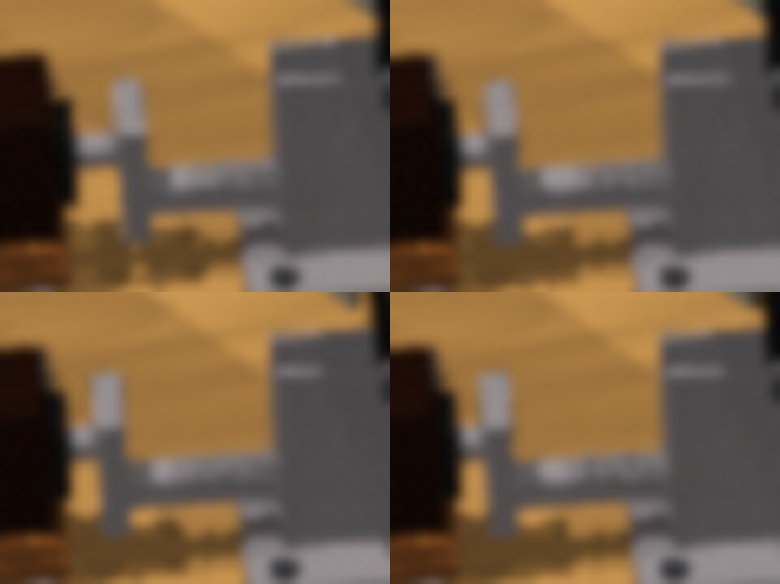

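View pics/p6.png

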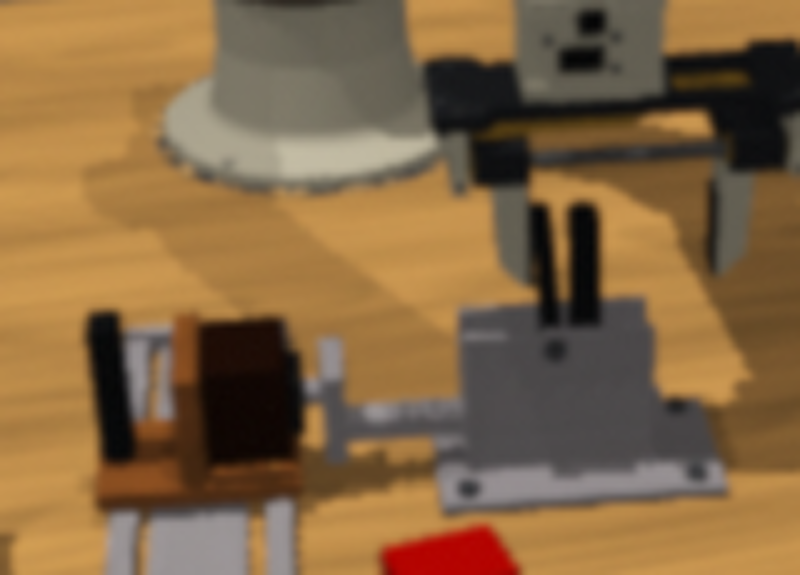

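Run:
```python
from h import *
S=viewer.get_calibration("scene")
# px/mm along clamp x at the post
P=lambda c,z:CX*(HX+c)+CY*HY+np.array([0,0,z])
a=proj(S,P(.10,.06));b=proj(S,P(.11,.06)); print("px per mm",np.linalg.norm(b-a)/10,a,b)
L={n:cv2.cvtColor(cv2.imread(f"pics/{n}o.png"),cv2.COLOR_BGR2GRAY).astype(np.float32) for n in("h0s",) if 0}
for n in("p1r","p2r","p3","p4","p4r","p5","p6"):
    g=cv2.cvtColor(cv2.imread(f"pics/{n}o.png"),cv2.COLOR_BGR2GRAY).astype(np.float32)
    r=g[211:220].mean(0) if 0 else None
    # post lower part darker than bg rows 215-219 ; print profile
    up=np.kron(g[198:204,220:250].mean(0),1); lo=g[214:220,220:250].mean(0)
    print(n,"rows198-204",np.round(up).astype(int)); print("   rows214-220",np.round(lo).astype(int))
```

```text
px per mm 0.3850237346909706 [243.47351079 203.78857173] [239.63172985 204.04361456]
p1r rows198-204 [ 16  19  40  79 108 119 122 122 115  93  66  69  98 117 122 122 123 123
 123 124 124 123 119 119 122 123 124 124 124 124]
   rows214-220 [  9   8  10  24  59 106 134 142 142 132 110  92  98 119 129 131 130 130
 126 109  88  78  76  78  88  95  97  97  96  96]
p2r rows198-204 [ 16  19  40  79 106 104  84  64  72 100 117 121 121 122 124 134 139 134
 125 116 117 122 123 123 124 124 124 124 124 124]
   rows214-220 [  9   9  11  21  55 100 116 104  93 103 122 134 134 134 132 125 107  87
  78  77  79  86  92  94  97  99 100 100 102 103]
p3 rows198-204 [ 16  18  28  42  53  72 101 119 122 122 122 125 135 142 144 141 131 124
 122 123 122 123 123 123 123 123 124 124 124 124]
   rows214-220 [  8   8   9  14  31  59  91 124 140 141 138 136 132 115  91  79  77  80
  90  98 101 103 102 100 100 102 102 103 103 103]
p4 rows198-204 [ 16  20  31  45  68 101 120 123 123 128 137 143 142 136 128 123 123 123
 123 123 122 123 123 123 124 123 124 124 124 124]
   rows214-220 [  8   8  11  18  34  74 116 138
[... 219 characters left out ...]
4 124 124]
   rows214-220 [  8   8  11  18  35  74 116 138 143 140 134 118  96  81  77  78  81  87
  91  93  95  97  98  98 100 102 102 103 103 103]
p5 rows198-204 [ 17  19  30  45  66  97 116 120 123 135 143 144 140 127 120 121 123 123
 122 123 123 123 123 123 123 123 124 124 124 124]
   rows214-220 [  9   8  11  18  34  73 116 138 141 133 109  85  78  78  82  92  99 102
 103 102 100  99 100 101 102 102 102 103 103 102]
p6 rows198-204 [ 16  20  30  44  67  98 117 122 125 135 142 143 138 128 122 122 123 123
 123 123 123 123 123 123 123 124 124 124 124 124]
   rows214-220 [  8   8  11  18  34  74 116 138 139 121  96  80  77  79  87  95 100 102
 104 105 103 102 101 102 102 102 102 102 102 102]
```

The post and pad edges agree: taking the 4 N brake residual (3.3 mm) after release plus 5.0 mm of jaw travel since gives about 8.3 mm, and the pad-edge method gives 7.3–8.6 mm. I check that the hold is steady and the chocolate centred, then hand in.

Run:
```python
from h import *
manip.sleep(.8); print(cpos(),fx(),np.abs(manip.current_joint_velocities()).max(),manip.current_clock())
im=viewer.get_image("top"); crop(im,220,200,390,320,4.5,"end_t.png"); sc("end")
g=cv2.cvtColor(cv2.imread("pics/endo.png"),cv2.COLOR_BGR2GRAY).astype(float); print(np.round(g[214:220,220:250].mean(0)).astype(int))
```

```text
-0.01922965390489853 8.991750044276642 0.001036149228965512 40.4417
[  8   8  11  18  34  74 116 138 139 122  96  80  77  79  87  95 100 102
 104 104 102 102 101 102 102 102 102 103 102 102]
```

View pics/end_t.png

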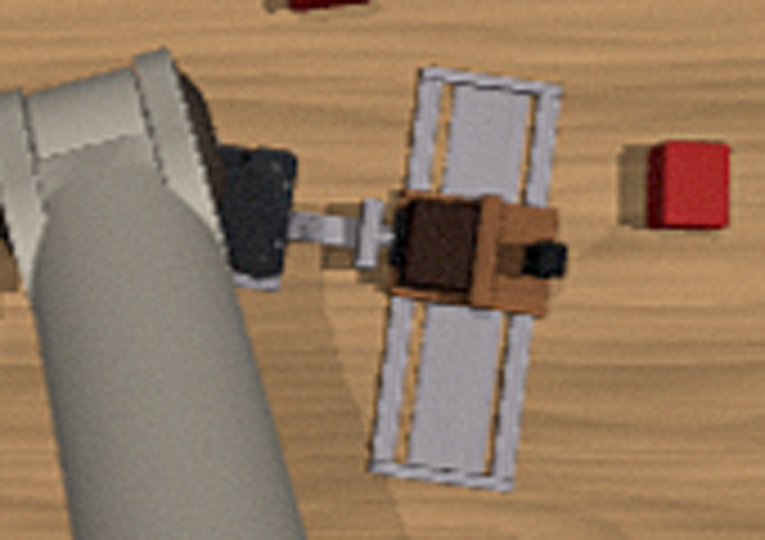

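The top view shows the chocolate at (437,245), upright and in line with the pad (400,235) and jaw post (370,233) along the clamp axis. The jaw is at rest.

```bash
python3 -c "
from h import *
print(manip.hand_in(), manip.current_clock(), cpos(), fx())"
```

```text
the job is handed in; nothing more can be done
the job is handed in; nothing more can be done
```

I slid the carriage about 62 mm, so the chocolate sits centred on the pad within about 2 mm. I then pumped the trigger with five strokes of one finger and handed in at about 40 s, still holding the trigger squeezed on the last one. No verdict was reported.

**Last checks:**
- **Trigger and jaw:** the trigger force was steady at about 8.5–9 N, and the jaw and pad edges had not moved between pictures 1.2 s apart.
- **Plunger depth:** it was about 7.3–8.6 mm in (8.3 mm by the brake-residual estimate). That comes from the pad-to-post distance in the scene camera, where one pixel is about 2.6 mm, so it is a rough figure.
- **Chocolate:** it stands upright and in line with the pad in the top view.

**Checks that failed or disagreed:**
- **First grasp:** it missed. The real fingertips are about 37 mm short of the reported TCP, so the fingers closed above the carriage grip and moved nothing. I corrected for this and regrasped.
- **Trigger force:** it is below the 12 N the task text gives for half-in. I went by the picture measurement.
- **Vertical force:** a 6.4 N vertical force on the tool remained at the hold. I took it to be friction on the trigger and did not look further.

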